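# Hang the red thread caddy on the sprung hooks and test it with a tug

## Robot

A 6-joint arm with a two-finger parallel gripper is mounted at the origin on a cart in front of the work surface, level with it; the furniture and walls round the work are solid. World frame = base frame: x ahead of the robot, y to its left, z up, the work surface at z = 0. Lengths are in mm, angles in rad, forces in N, time in s.
With the tool pointing down it reaches from about 350 to 975 mm from the base axis. Payload 7.1 kg.
Tool frame: the origin (TCP) lies on the front face of the gripper's body, between the roots of the fingers; the fingertips stand 80 mm ahead of it and the grasp point (between the pads) lies 61 mm ahead of it; z points along the fingers, y is the line along which they close (so a half turn about z gives the same grasp; the last joint's range is limited). The gripper opens to 88 mm and grips with 3 to 60 N. Pads are 20 mm wide; open, the fingers measure 115 mm over their backs; the gripper's body (75 mm by 178 mm) begins 61 mm behind the grasp point.
Start: joints at [1.239, 0.423, 1.63, -0, 1.089, -0.019], TCP at [192.296, 594.666, 302.675] pointing down, gripper open.
Joint ranges: [-3, 3], [-0.9, 2.11], [0.09, 2.58], [-1.31, 4.45], [0.11, 2.69], [-2.54, 2.54]. Speed limits (rad/s): [2.39, 2.39, 3.01, 3.14, 3.14, 3.14].

## Interface

Orientations are given as a rotation vector (axis times angle).
In Python, from workcell import readout, vision, close_job gives the robot as it stands.
- The arm moves only by the tool servo_tool, never from a script. Its argument "plan" is a list that holds one entry, the list of rows, each a list of 7 numbers: the gripper command: -1 is fully open, 1 is shut, values between are in proportion, then the shift along the world's x, y, z in units of 40 mm (1.0 is 40 mm), then the turn, a rotation vector about the world's x, y, z in units of 5 degrees (1.0 is 5 degrees). A call has 1 to 5 rows; each row shifts and turns the commanded pose from where the row before left it; what a row does not reach is not made up. A row lasts 1/12 s, in which the tool goes at most 41.7 mm and 7.16 degrees, less where a joint would pass 70% of its speed; a pose out of reach is approached as far as the arm can. A call is refused whole if a number of a shift passes 1 or a number of a turn 1, either way. A call with a gripper value outside its range is refused whole. The fingers move at their own pace and stop on an object; the grip force is fixed at half the most. Time passes only in rows, so rows that do not move let the fingers close. It gives the time, the measured TCP pose, the force, the opening and the grip force at its end, in the units of the state.
- readout.get_obs(): the state, without advancing time (a new reading comes with each control period).
- vision.get_image(name): name is "side" or "top"; returns the picture (400x640x3 uint8, red, green, blue); there is no depth.
- vision.camera_params(name): a dict with "fx", "fy", "cx", "cy" (pixels), "rvec" (rotation vector, rad) and "tvec" (3), from world to camera coordinates, as OpenCV has them. Camera axes: x right, y down, z forward; pixel columns grow to the right and rows downward; lengths in mm; the calibration is good to about 2 mm. A picture is of the moment at which its call begins. camera_params takes no time and is no camera call.
- close_job(): hands the job in; it is judged then, once.
The state is a dict: "t": time; "qpos": joint angles; "qvel": joint speeds; "joint_torque": joint torques, N m; "ee_pos": TCP position; "orientation": TCP orientation; "ft_force": force on the tool from outside, world axes, zero at the start; "moment": the same for the moment, N m; "width": finger opening in mm; "grasp_force": force on a finger pad.
Only numpy, scipy, OpenCV 4.12 (cv2) and the standard library are available. Lean on these libraries where they do the work, as an engineer would, in place of code of your own. Each camera call takes 0.05 s, during which the arm holds its last target. There are 200 camera calls.

## Task

Pick up the red thread caddy by its wooden grip and hang it by its handle bar on the two upturned hooks of the stand. While you still hold the grip, tug gently down until the sprung hooks give by about a centimetre and a half, to make sure it is held; then let go and leave it hanging still. Leave the blue caddy where it stands.

Things in the scene. Friction and masses are not known exactly. Their poses are not given: they have to be found in the camera images.
- red_caddy: Red open tray with spools fixed in it, 76 (x) x 150 (y) x 50 mm high, 0.28 to 0.45 kg, loose, upright. Straps at both ends (y +-73 mm) carry an 8 mm round handle bar along y, its centre 150 mm above the underside. Mid-bar sits a fixed wooden grip, 16 mm thick (x), 56 long, 18 high; the bare bar beside it (28 to 71 mm from the middle) goes in the hooks. Origin: centre of underside; z up.
- blue_caddy: The same caddy in blue, also loose on the bench; to be left alone. Origin and axes as for the red one, front and back alike.
- stand: Grey fixed stand: base 10 mm thick, x -20 to 150, y +-55 mm; post at x = 115 mm, 320 mm tall, with two yellow hook arms (8 mm wire along x, at y = +-50 mm). Open front to its -x, roughly towards the robot. Origin: on the bench below the hook seats; z up. The tray cannot pass down between the hooks: bring it in from the front, bar above the hook tips, tray below the arms, then lower.
- hook_seat (a point): Where the bar's centre lies when home, midway between the hooks, 285 mm up unloaded; axes as the stand's. Hook tips: x -26 mm, top 20 mm above this point; seats flat for x +-8 mm, sloping up to x 35 mm; arms' lowest part 12 mm below it; cross bar at x 100 mm, tops 19 mm above. It moves with the hooks, which are sprung: 1.4 mm down per N after the first 0.6 N, stop at 40 mm.

How it is judged:
By the outcome, as a careful person would: the job done as asked, in the order asked, and still so for the second after the job is handed in, with the robot touching nothing.
It also fails if it takes over 50 s, if anything falls off the work surface, if the arm or the gripper's body presses on something with over 40 N, if the wrist force passes 120 N, or if a joint passes its speed limit or range.

## Working session

There is one attempt and no reset: what is moved stays moved. The work goes in short steps, Python scripts to look and compute and a tool call to move; the robot and the scene stay as the last step left them, time stands still between calls to the robot, and variables do not carry over. Pictures are saved under pics/ and viewed, at most 10 in all, crops included, and the job is handed in when it is done.

Besides the shell and the picture viewer there is one more tool, called after "Request:" in YAML: its name, and indented under it one key for each argument. servo_tool: Moves the arm, as the interface text tells. Its arguments: {"type":"object","properties":{"plan":{"type":"array"}},"required":["plan"]}

```bash
mkdir -p pics; cat > h.py <<'E'
import numpy as np, cv2
from workcell import readout, vision, close_job
def snap(n,f,crop=None,s=1):
    im=vision.get_image(n)[:,:,::-1]
    if crop: x0,y0,x1,y1=crop; im=im[y0:y1,x0:x1]
    cv2.imwrite('pics/'+f,cv2.resize(im,None,fx=s,fy=s,interpolation=cv2.INTER_CUBIC))
def cam(n):
    p=vision.camera_params(n); K=np.array([[p['fx'],0,p['cx']],[0,p['fy'],p['cy']],[0,0,1.]])
    return K,np.array(p['rvec'],float),np.array(p['tvec'],float)
def atz(n,u,v,z):
    K,r,t=cam(n);R=cv2.Rodrigues(r)[0];C=-R.T@t;d=R.T@np.linalg.inv(K)@[u,v,1]
    return C+d*(z-C[2])/d[2]
def proj(n,P):
    K,r,t=cam(n);return cv2.projectPoints(np.array(P,float).reshape(-1,1,3),r,t,K,None)[0].reshape(-1,2)
E
python3 - <<'E'
from h import *
for n in('side','top'):
    snap(n,n+'0.png',s=1.25)
    K,r,t=cam(n);R=cv2.Rodrigues(r)[0];print(n,-R.T@t,R[2],K[0,0])
print(readout.get_obs())
E
```

```text
side [ 581.91761483 1014.0443331   752.5011393 ] [-0.07130029 -0.79275713 -0.60535312] 444.5162684929665
top [ 439.63194271  264.28281512 1023.53102486] [ 0.10696604 -0.00949985 -0.99421729] 406.88629822204234
{'t': 0.1, 'qpos': array([ 1.23902045e+00,  4.23771191e-01,  1.63059972e+00, -1.97318784e-05,
        1.08859374e+00, -1.90315897e-02]), 'qvel': array([ 0.00252223, -0.00173526, -0.00125259, -0.00038586, -0.00084136,
        0.00225323]), 'joint_torque': array([ 2.40146901e-04, -5.45614100e+01, -2.74323857e+01,  6.44452334e-02,
        1.87679718e-02, -3.14077681e-06]), 'ee_pos': array([192.1663432 , 594.31745666, 301.98057091]), 'orientation': array([-4.89209036e-01, -3.10304338e+00,  2.12669911e-03]), 'ft_force': array([-0.21419946, -1.23376271,  0.26706417]), 'moment': array([ 0.01586446, -0.0234845 , -0.05660605]), 'grasp_force': 0.0, 'width': 88.12333656226012}
```

View pics/side0.png

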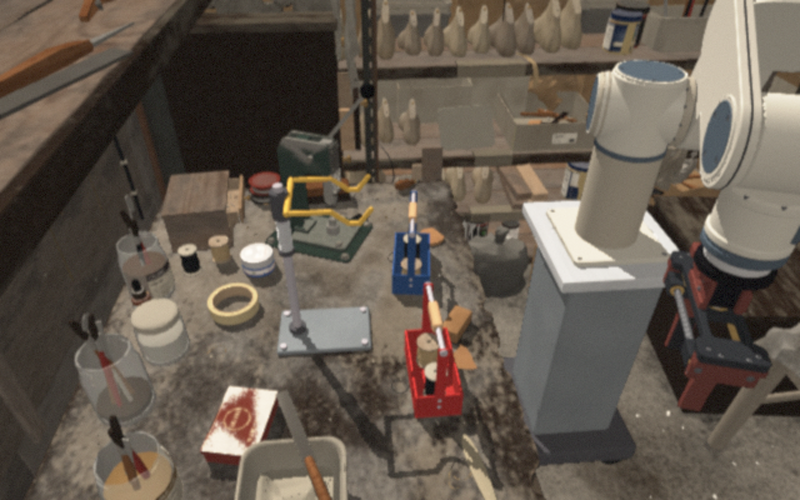

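View pics/top0.png

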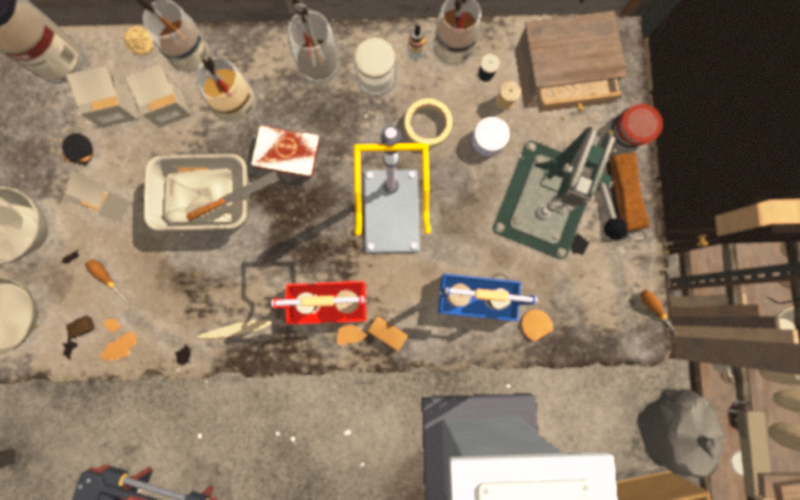

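Side view: the red caddy is nearest at about (433,370), the blue one at (412,260), and the stand base at (325,330). Top view: the red bar runs from (272,302) to (368,297), the blue bar from (443,292) to (537,300). The hook tips are at (359,233) and (428,233).

```bash
python3 - <<'E'
from h import *
snap('top','top1.png',(200,90,440,270),3.3333)
E
```

```text
(no output)
```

View pics/top1.png

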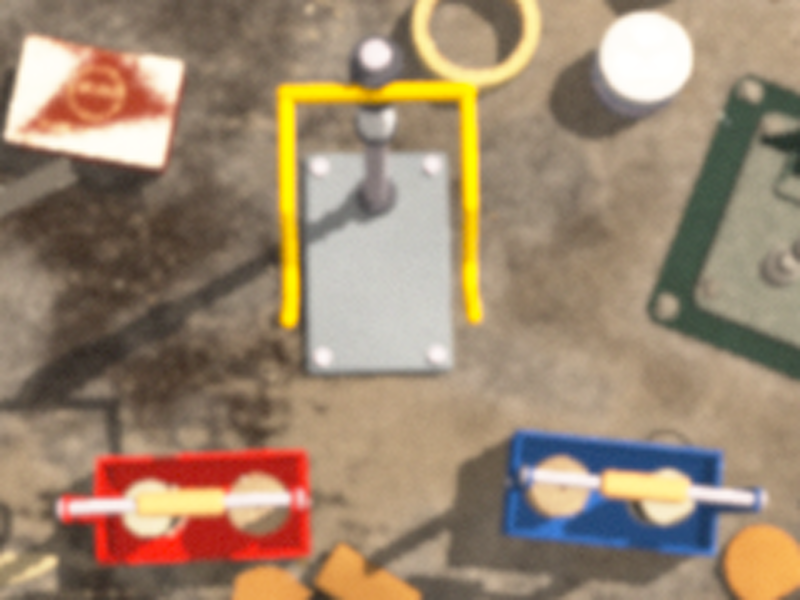

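The crop shows (crop pixels) the red bar from (62,508) to (305,498) and its grip from (135,504) to (225,500). The hook tips are at (290,322) and (476,318), and the cross bar corners at (285,92) and (473,92). The base front corners are (305,372) and (452,370), the back ones (303,155) and (447,153).

```bash
python3 - <<'E'
from h import *
f=lambda u,v,z:atz('top',u/3.33333+200,v/3.33333+90,z)
def sh(n,pts,z):
    P=np.array([f(*p,z) for p in pts]);print(n,P.round(1)[:,:2].tolist(),'mean',P.mean(0).round(1));return P
g=sh('grip',[(135,504),(225,500)],152); b=sh('bar',[(62,508),(305,498)],150)
sh('traytop',[(97,458),(308,452),(310,556),(98,562)],50)
t=sh('tips',[(290,322),(476,318)],303); c=sh('cross',[(285,92),(473,92)],300)
s=sh('base',[(305,372),(452,370),(303,155),(447,153)],10)
sh('bluebar',[(518,472),(765,500)],150)
yaw=lambda P:np.degrees(np.arctan2(-(P[0]-P[1])[0],(P[0]-P[1])[1]))
print('yaws red',yaw(g),yaw(b),'stand',yaw(t),yaw(c),yaw(s[:2]),yaw(s[2:]), 'len',[np.linalg.norm(P[0]-P[1]) for P in(g,b,t,c)])
d=c.mean(0)-t.mean(0);print('standxdir',np.degrees(np.arctan2(d[1],d[0])),np.linalg.norm(d))
d=(s[2:].mean(0)-s[:2].mean(0));print(np.degrees(np.arctan2(d[1],d[0])),np.linalg.norm(d))
E
```

```text
grip [[462.0, 419.6], [462.9, 362.0]] mean [462.5 390.8 152. ]
bar [[460.9, 466.6], [462.8, 310.9]] mean [461.8 388.8 150. ]
traytop [[498.3, 464.6], [498.3, 313.4], [424.2, 313.6], [424.3, 464.4]] mean [461.3 389.   50. ]
tips [[553.1, 308.7], [552.5, 208.8]] mean [552.8 258.8 303. ]
cross [[681.3, 309.0], [678.6, 205.7]] mean [680.  257.3 300. ]
base [[561.0, 316.3], [559.4, 205.7], [728.2, 314.1], [726.8, 203.9]] mean [643.8 260.   10. ]
bluebar [[475.6, 173.6], [453.1, 15.4]] mean [464.3  94.5 150. ]
yaws red 0.9024494858008297 0.7138418185258696 stand -0.342310548747593 -1.5231421396985902 -0.8171549905024996 -0.7256114135137658 len [np.float64(57.540385825918605), np.float64(155.6968062087381), np.float64(99.93446962567569), np.float64(103.28207975393612)]
standxdir -0.6366950967934167 127.17320112760534
-0.6877497263144188 167.34068700857532
```

Request:
servo_tool:
  plan:
    - [[-1, 0.45, -0.34, 0, 0, 0, -0.95], [-1, 0.45, -0.34, 0, 0, 0, -0.95], [-1, 0.45, -0.34, 0, 0, 0, -0.95], [-1, 0.45, -0.34, 0, 0, 0, -0.95], [-1, 0.45, -0.34, 0, 0, 0, -0.95]]

```text
t: 0.57
ee_pos: [282.9, 525.8, 302.4]
orientation: [-1.123, -2.934, 0.001]
ft_force: [0.2, -0.3, 0.6]
width: 88.0
grasp_force: 0.0
```

Request:
servo_tool:
  plan:
    - [[-1, 0.45, -0.34, 0, 0, 0, -0.95], [-1, 0.45, -0.34, 0, 0, 0, -0.95], [-1, 0.45, -0.34, 0, 0, 0, -0.95], [-1, 0.45, -0.34, 0, 0, 0, -0.95], [-1, 0.45, -0.34, 0, 0, 0, -0.95]]

```text
t: 0.98
ee_pos: [373.0, 457.8, 302.4]
orientation: [-1.703, -2.64, 0.001]
ft_force: [0.8, -0.0, -0.1]
width: 88.0
grasp_force: 0.0
```

Request:
servo_tool:
  plan:
    - [[-1, 0.45, -0.34, 0, 0, 0, -0.95], [-1, 0.45, -0.34, 0, 0, 0, -0.95], [-1, 0.45, -0.34, 0, 0, 0, -0.95], [-1, 0.45, -0.34, 0, 0, 0, -0.95], [-1, 0, 0, 0, 0, 0, 0]]

```text
t: 1.4
ee_pos: [446.7, 402.3, 302.5]
orientation: [2.117, 2.32, -0.0]
ft_force: [-0.3, 0.2, 0.2]
width: 87.8
grasp_force: 0.0
```

Request:
servo_tool:
  plan:
    - [[-1, 0.38, -0.32, 0, 0, 0, -0.95], [-1, 0, 0, -0.4, 0, 0, 0], [-1, 0, 0, -0.4, 0, 0, 0], [-1, 0, 0, 0, 0, 0, 0]]

```text
t: 1.73
ee_pos: [458.0, 390.6, 267.7]
orientation: [-2.204, -2.238, 0.008]
ft_force: [-0.7, -0.6, 0.0]
width: 87.7
grasp_force: 0.0
```

```bash
python3 - <<'E'
from h import *
snap('side','side1.png',(250,130,430,350),2.7)
o=readout.get_obs();print(o['ee_pos'],o['orientation'],o['qpos'])
E
```

```text
[458.3022757  391.08572711 269.10833374] [-2.20345994 -2.23844393  0.00602847] [6.86607164e-01 4.31158843e-01 1.70500950e+00 2.09212024e-04
 1.00930379e+00 6.70743954e-01]
```

View pics/side1.png

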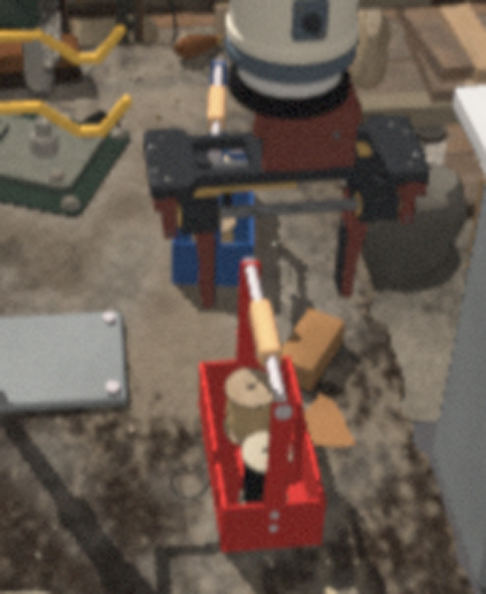

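The open fingers, tips at crop (207,300) and (347,290), straddle the line of the bar. The grip is at (263,327). Descending.

Request:
servo_tool:
  plan:
    - [[-1, 0.09, -0.02, -0.35, 0, 0, 0], [-1, 0, 0, -0.4, 0, 0, 0], [-1, 0, 0, -0.4, 0, 0, 0], [-1, 0, 0, -0.3, 0, 0, 0], [-1, 0, 0, 0, 0, 0, 0]]

```text
t: 2.2
ee_pos: [462.1, 390.1, 210.2]
orientation: [-2.204, -2.238, 0.006]
ft_force: [-0.1, 0.2, -0.4]
width: 87.8
grasp_force: 0.0
```

Request:
servo_tool:
  plan:
    - [[0.2, 0, 0, 0, 0, 0, 0], [0.5, 0, 0, 0, 0, 0, 0], [0.7, 0, 0, 0, 0, 0, 0], [1, 0, 0, 0, 0, 0, 0], [1, 0, 0, 0, 0, 0, 0]]

```text
t: 2.62
ee_pos: [463.4, 390.9, 213.4]
orientation: [2.205, 2.237, 0.002]
ft_force: [0.0, 0.1, 0.1]
width: 57.8
grasp_force: 0.0
```

Request:
servo_tool:
  plan:
    - [[1, 0, 0, 0, 0, 0, 0], [1, 0, 0, 0, 0, 0, 0], [1, 0, 0, 0, 0, 0, 0], [1, 0, 0, 0, 0, 0, 0], [1, 0, 0, 0, 0, 0, 0]]

```text
t: 3.03
ee_pos: [463.1, 390.6, 212.7]
orientation: [-2.205, -2.237, 0.0]
ft_force: [-0.6, 1.0, -0.3]
width: 24.5
grasp_force: 0.0
```

Request:
servo_tool:
  plan:
    - [[1, 0, 0, 0, 0, 0, 0], [1, 0, 0, 0, 0, 0, 0], [1, 0, 0, 0, 0, 0, 0], [1, 0, 0, 0, 0, 0, 0]]

```text
t: 3.37
ee_pos: [463.0, 390.6, 212.6]
orientation: [-2.205, -2.237, 0.0]
ft_force: [0.2, -0.7, 0.0]
width: 15.9
grasp_force: 30.0
```

Request:
servo_tool:
  plan:
    - [[1, 0, 0, 0.1, 0, 0, 0], [1, 0, 0, 0.2, 0, 0, 0], [1, 0, 0, 0.3, 0, 0, 0], [1, 0, 0, 0.2, 0, 0, 0], [1, 0, 0, 0, 0, 0, 0]]

```text
t: 3.78
ee_pos: [464.1, 391.5, 247.4]
orientation: [2.205, 2.237, 0.007]
ft_force: [0.1, 0.6, -3.2]
width: 16.0
grasp_force: 30.0
```

```bash
python3 - <<'E'
from h import *
snap('side','side2.png',(250,130,430,350),2.7)
o=readout.get_obs();print(o['ee_pos'],o['ft_force'],o['moment'],o['width'],o['grasp_force'])
E
```

```text
[463.73843989 391.16630868 246.45391593] [-0.3396862   0.15769081 -3.2081113 ] [-0.04162872  0.08141545 -0.01000289] 15.90799382422012 29.998499751091003
```

View pics/side2.png

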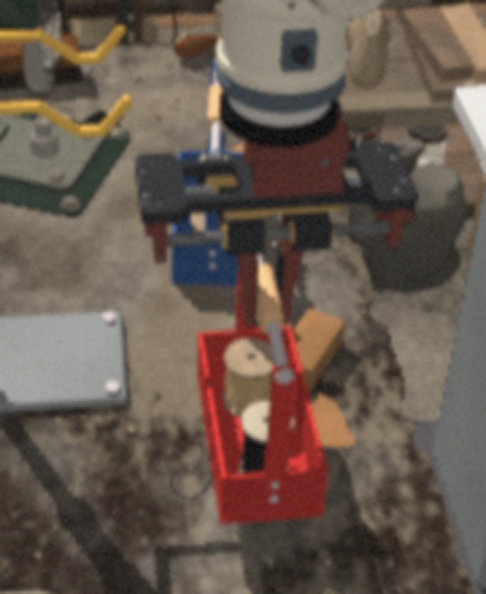

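The red caddy is lifted level, and its shadow is now separate from the tray near crop (270,500). Raising it, then moving sideways in front of the hooks.

Request:
servo_tool:
  plan:
    - [[1, 0, 0, 0.25, 0, 0, 0], [1, 0, 0, 0.45, 0, 0, 0], [1, 0, 0, 0.5, 0, 0, 0], [1, 0, 0, 0.5, 0, 0, 0], [1, 0, 0, 0.5, 0, 0, 0]]

```text
t: 4.25
ee_pos: [462.8, 390.4, 333.7]
orientation: [-2.205, -2.237, 0.001]
ft_force: [0.3, -0.2, -3.6]
width: 15.9
grasp_force: 30.0
```

Request:
servo_tool:
  plan:
    - [[1, 0, -0.05, 0.5, 0, 0, 0], [1, 0, -0.15, 0.45, 0, 0, 0], [1, 0, -0.25, 0.3, 0, 0, 0], [1, 0, -0.3, 0.1, 0, 0, -0.1], [1, 0, -0.35, 0, 0, 0, -0.1]]

```text
t: 4.67
ee_pos: [463.1, 345.8, 387.5]
orientation: [2.225, 2.217, 0.002]
ft_force: [0.5, -1.2, -3.6]
width: 15.6
grasp_force: 30.0
```

Request:
servo_tool:
  plan:
    - [[1, 0, -0.35, 0, 0, 0, -0.1], [1, 0, -0.35, 0, 0, 0, 0], [1, 0, -0.35, 0, 0, 0, 0], [1, 0, -0.35, 0, 0, 0, 0], [1, 0, -0.3, 0, 0, 0, 0]]

```text
t: 5.08
ee_pos: [462.9, 276.8, 386.1]
orientation: [-2.235, -2.208, 0.002]
ft_force: [-0.5, -0.2, -2.8]
width: 15.7
grasp_force: 30.0
```

Request:
servo_tool:
  plan:
    - [[1, 0, -0.25, 0, 0, 0, 0], [1, 0, -0.15, 0, 0, 0, 0], [1, 0, 0, 0, 0, 0, 0], [1, 0, 0, 0, 0, 0, 0], [1, 0, 0, 0, 0, 0, 0]]

```text
t: 5.5
ee_pos: [463.2, 263.0, 386.8]
orientation: [-2.234, -2.208, -0.001]
ft_force: [0.3, 0.7, -2.8]
width: 15.7
grasp_force: 30.0
```

Request:
servo_tool:
  plan:
    - [[1, 0.2, -0.03, 0, 0, 0, 0], [1, 0.4, -0.03, 0, 0, 0, 0], [1, 0.4, 0, 0, 0, 0, 0], [1, 0.3, 0, 0, 0, 0, 0], [1, 0.15, 0, 0, 0, 0, 0]]

```text
t: 5.92
ee_pos: [522.8, 260.6, 386.5]
orientation: [2.234, 2.208, 0.001]
ft_force: [0.4, -0.4, -2.8]
width: 15.8
grasp_force: 30.0
```

Request:
servo_tool:
  plan:
    - [[1, 0, 0, 0, 0, 0, 0], [1, 0, 0, 0, 0, 0, 0], [1, 0, 0, 0, 0, 0, 0], [1, 0, 0, 0, 0, 0, 0]]

```text
t: 6.25
ee_pos: [520.5, 260.3, 386.6]
orientation: [-2.234, -2.209, 0.001]
ft_force: [0.6, 0.4, -2.1]
width: 16.0
grasp_force: 30.0
```

```bash
python3 - <<'E'
from h import *
snap('side','side3.png',(200,100,400,270),3.5)
o=readout.get_obs();print(o['ee_pos'],o['ft_force'],o['moment'],o['width'],o['grasp_force'])
f=lambda P:((proj('side',P)-[200,100])*3.5).round().tolist()
print('seat-hook tips tops', f([[553,309,305],[553,209,305]]),'seats',f([[579,309.5,281],[579,209.5,281]]))
p=o['ee_pos']-[0,1.2,62.6];print('bar ends',f([p+[0,71,0],p-[0,71,0]]))
E
```

```text
[520.53389452 260.32897695 386.74841425] [-0.02500885  1.32305952 -2.77569677] [-0.08915852  0.08327834 -0.01020648] 15.957854885886556 29.998386204242706
seat-hook tips tops [[341.0, 226.0], [331.0, 134.0]] seats [[294.0, 266.0], [288.0, 172.0]]
bar ends [[405.0, 214.0], [384.0, 86.0]]
```

View pics/side3.png

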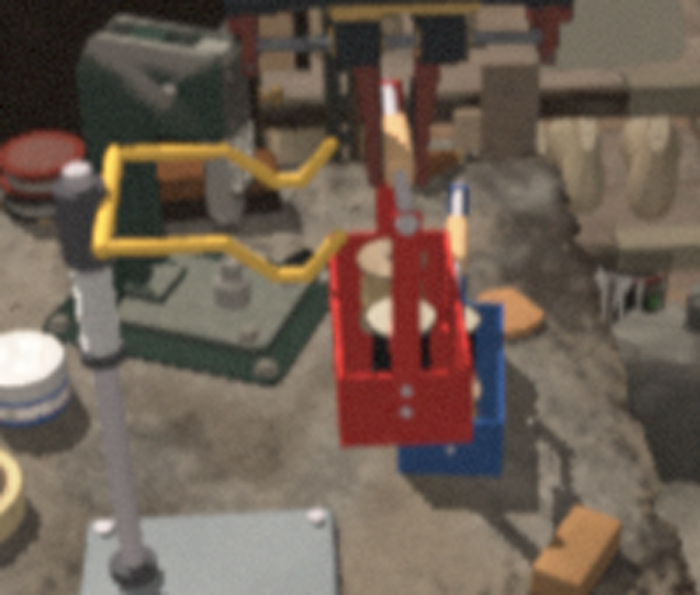

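The hooks are seen at tips (345,236) and (335,140), seats about (290,275) and (288,182). The bar is ahead of them from (405,222) to (390,85), a little above the tips, and agrees with the projections within a few pixels. Raising slightly and moving in.

Request:
servo_tool:
  plan:
    - [[1, 0, 0, 0.2, 0, 0, 0], [1, 0.15, 0, 0, 0, 0, 0], [1, 0.25, 0, 0, 0, 0, 0], [1, 0.3, 0, 0, 0, 0, 0], [1, 0.3, 0, 0, 0, 0, 0]]

```text
t: 6.72
ee_pos: [562.5, 260.3, 394.8]
orientation: [2.234, 2.208, 0.001]
ft_force: [0.3, -0.7, -3.3]
width: 16.0
grasp_force: 30.0
```

Request:
servo_tool:
  plan:
    - [[1, 0.25, 0, 0, 0, 0, 0], [1, 0.15, 0, 0, 0, 0, 0], [1, 0.06, 0, 0, 0, 0, 0], [1, 0, 0, 0, 0, 0, 0], [1, 0, 0, 0, 0, 0, 0]]

```text
t: 7.13
ee_pos: [579.4, 260.2, 394.3]
orientation: [-2.234, -2.208, 0.001]
ft_force: [0.0, 0.9, -3.3]
width: 15.7
grasp_force: 30.0
```

```bash
python3 - <<'E'
from h import *
snap('side','side4.png',(200,100,400,270),3.5)
o=readout.get_obs();print(o['ee_pos'],o['ft_force'],o['moment'],o['width'],o['grasp_force'])
E
```

```text
[579.18678782 260.21377215 394.44330343] [-0.4556035  -0.20967595 -3.15105246] [-0.05399909  0.05973042  0.00583655] 16.114564829658768 29.99847561120987
```

View pics/side4.png

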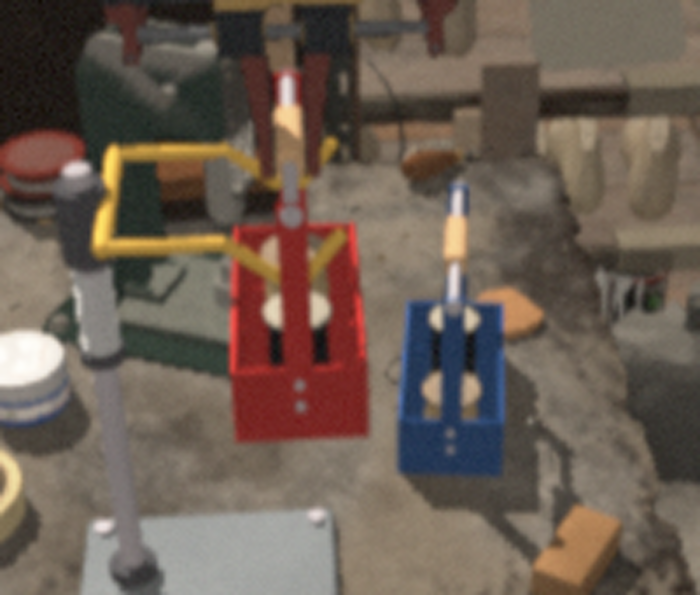

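The bar is directly above the hook valleys (bar end at (291,217), seat below at about (290,275)). The straps are outside the hooks and the tray is below the arms. Lowering now.

Request:
servo_tool:
  plan:
    - [[1, 0, 0, -0.2, 0, 0, 0], [1, 0, 0, -0.25, 0, 0, 0], [1, 0, 0, -0.25, 0, 0, 0], [1, 0, 0, -0.25, 0, 0, 0], [1, 0, 0, -0.1, 0, 0, 0]]

```text
t: 7.6
ee_pos: [578.6, 260.0, 350.0]
orientation: [-2.233, -2.208, 0.005]
ft_force: [-0.3, -0.2, -3.1]
width: 15.7
grasp_force: 30.0
```

Request:
servo_tool:
  plan:
    - [[1, 0, 0, -0.1, 0, 0, 0], [1, 0, 0, 0, 0, 0, 0], [1, 0, 0, 0, 0, 0, 0], [1, 0, 0, 0, 0, 0, 0]]

```text
t: 7.93
ee_pos: [579.7, 260.4, 349.1]
orientation: [2.234, 2.208, 0.001]
ft_force: [-0.6, -0.2, -3.5]
width: 16.3
grasp_force: 30.0
```

Request:
servo_tool:
  plan:
    - [[1, 0, 0, -0.1, 0, 0, 0], [1, 0, 0, -0.05, 0, 0, 0], [1, 0, 0, 0, 0, 0, 0], [1, 0, 0, 0, 0, 0, 0], [1, 0, 0, 0, 0, 0, 0]]

```text
t: 8.35
ee_pos: [579.9, 260.5, 343.3]
orientation: [2.234, 2.208, 0.002]
ft_force: [0.5, 0.1, 0.3]
width: 15.7
grasp_force: 30.0
```

The hooks carry the weight (force now 0.3 N at 343.3). Tugging down gently.

Request:
servo_tool:
  plan:
    - [[1, 0, 0, -0.06, 0, 0, 0], [1, 0, 0, -0.08, 0, 0, 0], [1, 0, 0, -0.08, 0, 0, 0], [1, 0, 0, -0.06, 0, 0, 0], [1, 0, 0, -0.03, 0, 0, 0]]

```text
t: 8.77
ee_pos: [580.0, 260.5, 331.0]
orientation: [2.234, 2.208, 0.003]
ft_force: [0.1, -1.0, 9.6]
width: 15.6
grasp_force: 30.0
```

Request:
servo_tool:
  plan:
    - [[1, 0, 0, 0, 0, 0, 0], [1, 0, 0, 0, 0, 0, 0], [1, 0, 0, 0, 0, 0, 0], [1, 0, 0, 0, 0, 0, 0], [1, 0, 0, 0, 0, 0, 0]]

```text
t: 9.18
ee_pos: [580.0, 260.5, 331.4]
orientation: [2.234, 2.208, 0.003]
ft_force: [0.3, -0.5, 8.4]
width: 15.8
grasp_force: 30.0
```

The tug gave about 16 mm of deflection (about 9 N plus the weight). Easing back to zero load, then releasing.

Request:
servo_tool:
  plan:
    - [[1, 0, 0, 0.05, 0, 0, 0], [1, 0, 0, 0.08, 0, 0, 0], [1, 0, 0, 0.08, 0, 0, 0], [1, 0, 0, 0.06, 0, 0, 0], [1, 0, 0, 0.02, 0, 0, 0]]

```text
t: 9.6
ee_pos: [579.7, 260.4, 342.1]
orientation: [2.234, 2.208, 0.001]
ft_force: [2.2, 0.5, 1.0]
width: 16.1
grasp_force: 30.0
```

Request:
servo_tool:
  plan:
    - [[1, 0, 0, 0, 0, 0, 0], [1, 0, 0, 0, 0, 0, 0], [1, 0, 0, 0, 0, 0, 0], [1, 0, 0, 0, 0, 0, 0], [1, 0, 0, 0, 0, 0, 0]]

```text
t: 10.02
ee_pos: [579.5, 260.2, 341.6]
orientation: [-2.234, -2.208, 0.0]
ft_force: [2.7, 0.8, 0.8]
width: 15.8
grasp_force: 30.0
```

Request:
servo_tool:
  plan:
    - [[1, 0.03, 0, 0.02, 0, 0, 0], [1, 0.03, 0, 0, 0, 0, 0], [1, 0, 0, 0, 0, 0, 0], [1, 0, 0, 0, 0, 0, 0], [1, 0, 0, 0, 0, 0, 0]]

```text
t: 10.43
ee_pos: [581.5, 260.1, 342.3]
orientation: [-2.234, -2.208, 0.002]
ft_force: [-2.0, -1.2, 1.2]
width: 16.0
grasp_force: 30.0
```

```bash
python3 - <<'E'
from h import *
snap('side','side5.png',(200,100,400,270),3.5)
o=readout.get_obs();print(o['ee_pos'],o['ft_force'],o['moment'],o['width'],o['grasp_force'])
E
```

```text
[581.52798684 260.05075576 342.36373261] [-1.99240637 -1.26163109  0.98790575] [-0.13615792  0.41200594  0.00671338] 15.875351240366326 29.9994894862175
```

View pics/side5.png

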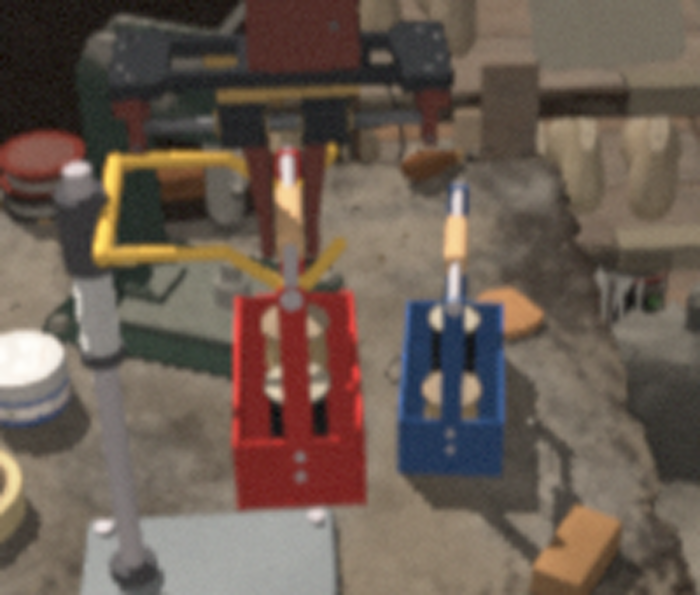

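The bar lies in both hook valleys (near end at (291,298)) and the caddy hangs level. Taking off the small sideways friction load and opening the fingers.

Request:
servo_tool:
  plan:
    - [[1, -0.025, 0.01, 0.03, 0, 0, 0], [1, 0, 0, 0, 0, 0, 0], [0.7, 0, 0, 0, 0, 0, 0], [0.65, 0, 0, 0, 0, 0, 0], [0.5, 0, 0, 0, 0, 0, 0]]

```text
t: 10.9
ee_pos: [581.0, 260.7, 343.9]
orientation: [-2.234, -2.208, -0.0]
ft_force: [-0.2, 0.7, -0.8]
width: 19.3
grasp_force: 0.0
```

Request:
servo_tool:
  plan:
    - [[0, 0, 0, 0, 0, 0, 0], [0, 0, 0, 0, 0, 0, 0], [0, 0, 0, 0, 0, 0, 0], [0, 0, 0, 0, 0, 0, 0], [0, 0, 0, 0, 0, 0, 0]]

```text
t: 11.32
ee_pos: [580.9, 260.8, 343.9]
orientation: [-2.234, -2.208, -0.0]
ft_force: [0.1, -0.3, 0.2]
width: 43.5
grasp_force: 0.0
```

Request:
servo_tool:
  plan:
    - [[0, 0, 0, 0.2, 0, 0, 0], [0, 0, 0, 0.4, 0, 0, 0], [0, 0, 0, 0.6, 0, 0, 0], [0, 0, 0, 0.7, 0, 0, 0], [0, 0, 0, 0.6, 0, 0, 0]]

```text
t: 11.73
ee_pos: [580.9, 260.7, 446.1]
orientation: [2.234, 2.208, 0.001]
ft_force: [0.5, -0.4, 1.5]
width: 43.9
grasp_force: 0.0
```

Request:
servo_tool:
  plan:
    - [[0, 0, 0, 0, 0, 0, 0], [0, 0, 0, 0, 0, 0, 0], [0, 0, 0, 0, 0, 0, 0], [0, 0, 0, 0, 0, 0, 0], [0, 0, 0, 0, 0, 0, 0]]

```text
t: 12.15
ee_pos: [580.5, 260.5, 442.4]
orientation: [-2.234, -2.208, 0.004]
ft_force: [0.1, -0.7, -0.8]
width: 43.9
grasp_force: 0.0
```

Request:
servo_tool:
  plan:
    - [[0, 0, 0, 0, 0, 0, 0], [0, 0, 0, 0, 0, 0, 0], [0, 0, 0, 0, 0, 0, 0], [0, 0, 0, 0, 0, 0, 0], [0, 0, 0, 0, 0, 0, 0]]

```text
t: 12.57
ee_pos: [580.9, 260.7, 443.8]
orientation: [-2.234, -2.208, 0.0]
ft_force: [-0.1, 0.3, 1.0]
width: 44.3
grasp_force: 0.0
```

```bash
python3 - <<'E'
from h import *
snap('side','x.png'); a=vision.get_image('side').astype(int)
for _ in range(8): b=vision.get_image('side').astype(int)
print('motion',np.abs(cv2.blur((a-b).astype(np.float32),(3,3))).max())
snap('side','side6.png',(200,100,400,270),3.5)
E
```

```text
motion 9.0
```

View pics/side6.png

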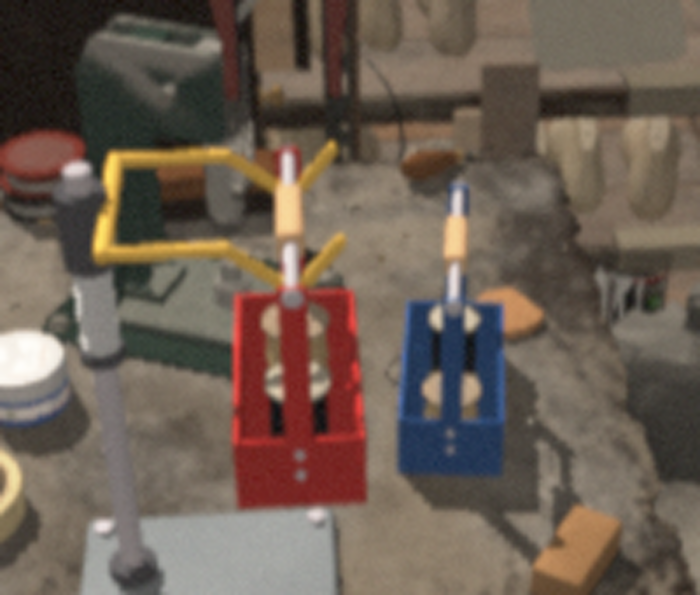

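The caddy hangs level and still on both hooks, with its bar from (289,155) to (292,297). The fingers are clear above it and the blue caddy hasn't moved.

Request:
servo_tool:
  plan:
    - [[0, 0, 0, 0, 0, 0, 0], [0, 0, 0, 0, 0, 0, 0], [0, 0, 0, 0, 0, 0, 0], [0, 0, 0, 0, 0, 0, 0], [0, 0, 0, 0, 0, 0, 0]]

```text
t: 13.53
ee_pos: [580.9, 260.7, 443.9]
orientation: [-2.234, -2.208, 0.0]
ft_force: [-0.9, -0.0, -0.1]
width: 43.6
grasp_force: 0.0
```

```bash
python3 -c "
from workcell import close_job
print(close_job())"
```

```text
the job is handed in; nothing more can be done
None
```

The red caddy hangs level and still on both hooks after a tug that moved them about 16 mm, as estimated from the wrist force; the gripper is clear, the blue caddy was left alone, and the job was handed in at about 13.5 s.

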